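Proof-load a soldered link: latch the keeper, pull to the marker, hold

ROBOT

A 6-joint arm with a two-finger parallel gripper is mounted at the origin on a cart in front of the work surface, level with it; the furniture and walls round the work are solid. World frame = base frame: x ahead of the robot, y to its left, z up, the work surface at z = 0. Lengths are in mm, angles in rad, forces in N, time in s.
With the tool pointing down it reaches from about 325 to 775 mm from the base axis. Payload 5.5 kg.
Tool frame: the origin (TCP) lies at the very end of the fingers, on their centre line; the grasp point (between the pads) lies 19 mm behind it; z points along the fingers, y is the direction in which the jaws open and shut (so a half turn about z gives the same grasp; the last joint's range is limited). The gripper opens to 88 mm and grips with 3 to 60 N. Pads are 20 mm wide; open, the fingers measure 115 mm over their backs; the gripper's body (75 mm by 178 mm) begins 61 mm behind the grasp point.
Start: joints at [-1.278, 0.091, 1.231, -0, 1.82, -0.057], TCP at [205.626, -563.679, 222.631] pointing down, gripper open.
Joint ranges: [-2.87, 2.87], [-0.86, 2.18], [0.17, 2.46], [-1.51, 4.65], [0.06, 2.69], [-2.65, 2.65]. Speed limits (rad/s): [2.57, 2.57, 3.01, 3.14, 3.14, 3.14].

INTERFACE

Orientations are given as a 3x3 rotation matrix whose columns are the frame's x, y, z axes.
In Python, from station import * gives the robot as it stands. The module is installed in compiled form; this text tells all that it offers.
- The arm moves only by the tool arm_command, never from a script. Its argument "commands" is a list of rows, each a list of 7 numbers: the shift along the tool's x, y, z in mm, then the turn, a rotation vector about the tool's x, y, z in degrees, then the gripper's target within -1 to 1 (fully open at 1, half-way at 0, shut at -1). A call has 1 to 5 rows; each row is the pose to reach, as a shift and turn from the pose measured when the call began, along the tool's axes at that moment; what a row does not reach only later rows make up. A row lasts 1/8 s, in which the tool goes at most 62.5 mm and 10.7 degrees, less where a joint would pass 70% of its speed; a pose out of reach is approached as far as the arm can. A call with a gripper value outside its range is refused whole. The fingers move at their own pace and stop on an object; "grip_force" is the grip in N (left out, the last holds). Time passes only in rows, so rows that repeat a pose let the fingers close. It gives the time, the measured TCP pose, the force and the opening at its end, in the units of the state.
- observe(): the state, without advancing time (a new reading comes with each control period).
- capture(name): name is "scene" or "top" or "wrist"; returns a dict with "frame" (420x560x3 uint8, red, green, blue), "fx", "fy", "cx", "cy" (pixels), "dist_coeffs" ([k1, k2, p1, p2, k3] as OpenCV has them; the pictures are not rectified), "pose" (4x4, takes a point from camera to world coordinates). Camera axes: x right, y down, z forward; pixel columns grow to the right and rows downward; lengths in mm; the calibration is good to about 2 mm. A picture is of the moment at which its call begins. There is no depth.
- finish_job(): hands the job in, once; it reports no verdict.
The state is a dict: "time_s": time; "joint_pos": joint angles; "joint_vel": joint speeds; "tau": joint torques, N m; "tcp_pos": TCP position; "tcp_rot": TCP orientation; "force": force on the tool from outside, world axes, zero at the start; "torque": the same for the moment, N m; "width": finger opening in mm.
Only numpy, scipy, OpenCV 4.12 (cv2) and the standard library are available. Lean on these libraries where they do the work, as an engineer would, in place of code of your own. Each camera call takes 0.05 s, during which the arm holds its last target. There are 200 camera calls.

TASK

The newly soldered gold link lies ready in the bench proof tester. First push the red-ended keeper lever down until its toggle snaps over and holds it down, so that its pin anchors the far end of the link; then draw the black T-handle straight out against its spring until the red pointer stands between the two yellow lugs of the set marker, without drawing it well past them, and finish while holding it there, the link under load. Do not let go at the end, leave the marker where it is set, and leave the other things on the bench where they lie.

Things in the scene. Friction and masses are not known exactly. Their poses are not given: they have to be found in the camera images.
- tester: Link tester, fixed: grey base 182 x 68 x 11 mm. Frame: origin on the bench on its centre line, z up, x along the centre line from T-handle to keeper, so the handle pulls out along -x; the keeper's red pad reaches to +y. At the start (x, mm): handle bar -107, base's front -67, tube's pin 36, keeper 72.5. Tops (mm above bench): tube 56, pointer and lugs 64, handle 87, raised pad about 130.
- tube_front (a point): Front end of the aluminium spring tube, on its axis, 42 mm above the bench, 46 mm behind the handle bar. The tube rides on a rail (light friction, 4 mm play inwards): it first comes out with the handle by about 3 mm (at most 8) until the link is taut; only then does the spring stretch. With the keeper not latched, tube and link just travel along, up to 30 mm, unloaded.
- handle_mid (a point): Middle of the black T-handle's bar: round, 14 mm thick, 68 mm long, level, along the tester's y, 80 mm above the bench. An 8 mm thick post below its middle joins it to the rod (top 47 mm above the bench): grip the bar from above at its middle, one finger on the tube side, one outside. Spring: 3 N plus 0.35 N per mm drawn out of the tube (9 to 16 N at the marker), stop at 48 mm; springs back.
- pointer (a point): Top middle of the red pointer, which sticks up through the slot of the tube, 62 mm above the bench. It is fixed to the handle's rod, 117 mm behind the handle bar (towards the keeper), and moves with the handle. Axes as the tester's.
- marker (a point): Midpoint of the tops of the two yellow lugs of the set marker, a friction clip 8 mm wide (along x) on the tube, 62 mm above the bench; at the start 18 to 36 mm from the pointer towards the handle, differently each time; it moves with the tube. Axes as the tester's: the pointer is at the mark when its x in this frame is 0; positive means not drawn far enough.
- pad (a point): Middle of the top of the keeper lever's red pad (22 x 32 x 9 mm). Raised: 119 mm above the bench at (x 72.5, y 40) mm in the tester's frame; latched, the lever is level: 67 mm above the bench at (72.5, 70). It swings about a level axis along the tester's x through (y -30, z 44) mm, 103 mm from the pad's middle. Pressing takes 3 to 4 N, then less.
- keeper: Keeper lever with the steel pin under it that goes down through the link's far end into the anchor block; origin on its pivot axis. It swings 0.60 rad from raised (sprung up) to level (stop). Past dead centre (0.35 rad, pad lower than 91 mm above the bench) its over-centre toggle spring snaps it down and holds it there; short of that it springs up again.
- link: The soldered link: a flat oval loop of 4 mm gold wire, 52 x 17 mm outside, 9 mm wide inside; origin at its middle. It lies level, 44 mm above the bench, its near end round the tube's upright pin, its far end on the anchor block under the keeper pin. It need not be touched.
- pull_handle: Handle, rod and pointer as one part (origin in the tester's origin when not drawn).
- flux_pot: Small round glass pot with a white lid, 45 mm across, 25 mm high (origin under its middle). Bystander.
- charcoal: Dark charcoal block, 59 x 63 x 26 mm. Bystander.
- blue_tin: Blue tin box, 73 x 112 x 28 mm. Bystander.

How it is judged (in metres and radians):
On the way, in this order (a step that is already met when the one before it is completed fails the run):
1. the keeper lever is down and held down by its own toggle, with nothing pressing on it (height (world z) of pad below 0.072 m and contact force between the arm and keeper below 0.5 N and distance between the grasp point and pad above 0.05 m), for 0.2 s.
2. the handle is drawn out so that the pointer stands between the marker's lugs and the link carries the load (height (world z) of pad below 0.072 m and contact force between link and keeper above 6 N and x of pointer in the frame of marker between -0.004 and 0.004 m), for 0.3 s.
At the end, for the whole second after the job is handed in: Through the last second: keeper latched (middle of its pad under 72 mm above the bench), pointer within 4 mm of the marker's middle, over 6 N from the link on the keeper's pin, and the robot's fingers holding the handle still (over 5 N) (all of step 2 and contact force between the fingers and pull_handle above 5 N and linear speed of pull_handle below 0.01 m/s); the arm keeps its last pose, push and grip.
It fails at once if the pointer is drawn more than 10 mm past the middle of the marker (the link is overloaded) (x of pointer in the frame of marker below -0.01 m).
It fails at once if the set marker is shifted (or carried off with the tube, the link not anchored) by more than 12 mm (distance of marker from where it was at the start of the episode above 0.012 m).
It fails at once if a bystander is pushed more than 30 mm (distance of any of flux_pot, charcoal, blue_tin from where it was at the start of the episode above 0.03 m).
It fails at once if the link is knocked out of the tester (distance between link and tester above 0.1 m).
It also fails if it takes over 53 s, if anything falls off the work surface, if the arm or the gripper's body presses on something with over 40 N, if the wrist force passes 120 N, or if a joint passes its speed limit or range.

## Working session

There is one attempt and no reset: what is moved stays moved. The work goes in short steps, Python scripts to look and compute and a tool call to move; the robot and the scene stay as the last step left them, time stands still between calls to the robot, and variables do not carry over. Pictures are saved under pics/ and viewed, on a budget of 10 in all, crops included, one or two more only if the job needs it, and the job is handed in when it is done.

Besides the shell and the picture viewer there is one more tool, called after "Emit:" as name([rows], argument=value, ...), one row to a line, values as JSON. arm_command: Moves the arm, as the interface text tells. Its arguments: {"type":"object","properties":{"commands":{"type":"array","items":{"type":"array","items":{"type":"number"}}},"grip_force":{"type":"number"}},"required":["commands"]}

```bash
mkdir -p pics
cat > h.py <<'E'
from station import *
import numpy as np, cv2
def cam(c):
    K=np.array([[c['fx'],0,c['cx']],[0,c['fy'],c['cy']],[0,0,1.]]);return K,np.array(c['dist_coeffs'],float),np.array(c['pose'])
def pix2z(c,uv,z):
    K,d,P=cam(c);n=cv2.undistortPoints(np.array([[uv]],float),K,d)[0,0]
    r=P[:3,:3]@np.array([n[0],n[1],1]);o=P[:3,3];return o+r*(z-o[2])/r[2]
def proj(c,X):
    K,d,P=cam(c);R=P[:3,:3].T;t=-R@P[:3,3]
    return cv2.projectPoints(np.array(X,float).reshape(-1,3),cv2.Rodrigues(R)[0],t,K,d)[0][:,0]
def save(c,n): cv2.imwrite('pics/'+n+'.png',c['frame'][:,:,::-1])
E
python3 - <<'E'
from h import *
import pickle
D={}
for n in('scene','top'):
    c=capture(n);D[n]=c;save(c,n+'0');print(n,np.round(c['pose'],2).tolist(),c['fx'])
pickle.dump(D,open('d0.pkl','wb'))
im=np.vstack([D['top']['frame']])
s=observe();print(s['time_s'],s['tcp_rot'],s['width'],s['force'])
E
```

```text
scene [[-0.76, -0.34, 0.55, -11.33], [-0.65, 0.38, -0.66, 870.22], [0.01, -0.86, -0.51, 617.31], [0.0, 0.0, 0.0, 1.0]] 437.70542501662743
top [[0.0, -0.99, 0.15, 407.26], [-1.0, -0.01, -0.01, 172.66], [0.01, -0.15, -0.99, 1080.87], [0.0, 0.0, 0.0, 1.0]] 451.84188523523636
0.1 [[ 9.39422756e-01  3.42760308e-01 -5.06573486e-04]
 [ 3.42760675e-01 -9.39421411e-01  1.59100213e-03]
 [ 6.94464023e-05 -1.66825708e-03 -9.99998606e-01]] 87.70595568344349 [0.05777098 0.39737391 0.33384867]
```

View pics/top0.png

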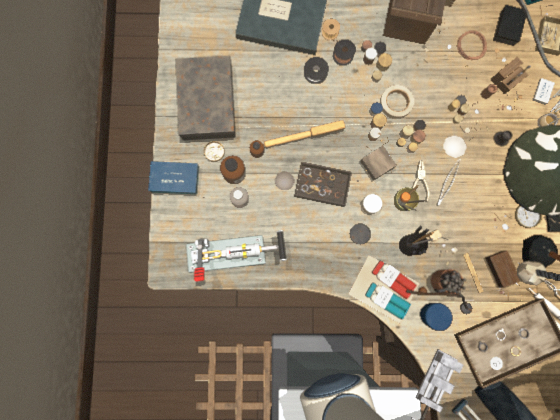

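View pics/scene0.png

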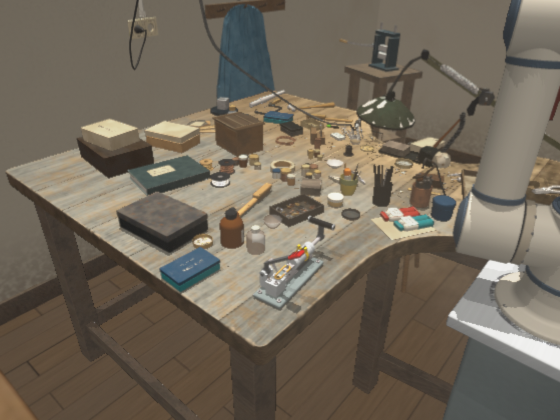

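The tester is at about (228,252) in the top view, with the handle bar at (281,245) and the red pad at (199,275). The tester's x therefore points roughly along world +y. Next I'll enlarge both views.

Run:
```python
from h import *
import pickle
D=pickle.load(open('d0.pkl','rb'))
a=D['top']['frame'][225:290,175:295]; b=D['scene']['frame'][210:305,245:345]
a=cv2.resize(a,None,fx=6.5,fy=6.5,interpolation=cv2.INTER_CUBIC)
b=cv2.resize(b,None,fx=6,fy=6,interpolation=cv2.INTER_CUBIC)
cv2.imwrite('pics/a.png',a[:,:,::-1]);cv2.imwrite('pics/b.png',b[:,:,::-1])
```

```text
(no output)
```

View pics/a.png

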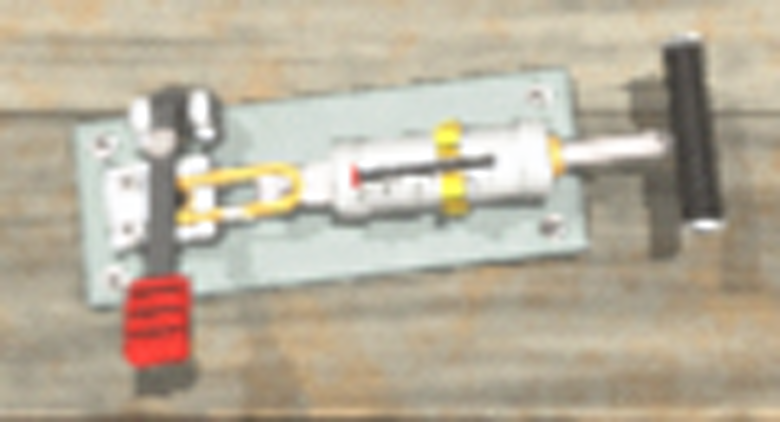

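View pics/b.png

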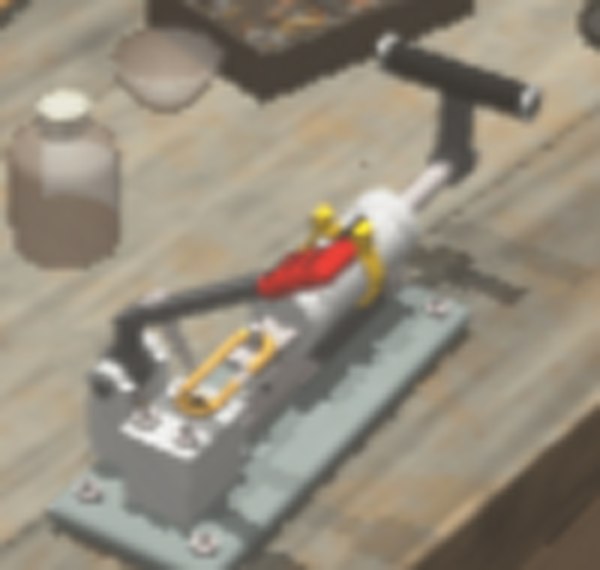

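In the top crop: base corners (75,125), (570,68), (590,248), (90,308); bar ends (685,38) and (707,225); pad middle (157,321); pointer (355,176); lugs (450,135) and (455,195). In the scene crop: bar ends (388,48) and (530,100). I'll fit the tester pose to these.

```bash
cat > fit.py <<'E'
from h import *
import pickle
from scipy.optimize import least_squares
D=pickle.load(open('d0.pkl','rb'));T,S=D['top'],D['scene']
ta=lambda u:[174.5+(u[0]+.5)/6.5,224.5+(u[1]+.5)/6.5]
sb=lambda u:[244.5+(u[0]+.5)/6,209.5+(u[1]+.5)/6]
top=[((75,125),(115,34,11)),((570,68),(-67,34,11)),((590,248),(-67,-34,11)),((90,308),(115,-34,11)),
((685,38),(-107,34,80)),((707,225),(-107,-34,80)),((355,176),(10,0,62)),((157,321),(72.5,40,119))]
sc=[((388,48),(-107,34,80)),((530,100),(-107,-34,80)),((50,512),(115,34,11)),((468,305),(-67,-34,11))]
# image down = tester +y: lower points in the top crop have +y ; fix signs except pad
flip=lambda p:(p[0],-p[1],p[2])
top=[(u,p if p[2]==119 else flip(p)) for u,p in top]
sc=[(u,flip(p)) for u,p in sc]
def W(q,P):
    P=np.array(P,float);c,s=np.cos(q[2]),np.sin(q[2])
    return np.c_[q[0]+c*P[:,0]-s*P[:,1],q[1]+s*P[:,0]+c*P[:,1],P[:,2]]
def res(q):
    a=proj(T,W(q,[p for _,p in top]))-[ta(u) for u,_ in top]
    b=proj(S,W(q,[p for _,p in sc]))-[sb(u) for u,_ in sc]
    return np.r_[a.ravel(),b.ravel()]
E
python3 - <<'E'
from fit import *
print([np.round(pix2z(T,ta(u),p[2]),1).tolist() for u,p in top])
print([np.round(pix2z(S,sb(u),p[2]),1).tolist() for u,p in sc])
r=least_squares(res,[250,180,1.5],loss='soft_l1');q=r.x;print(q,np.round(res(q).reshape(-1,2),1).tolist())
for u in((450,135),(455,195)):
    X=pix2z(T,ta(u),60);c,s=np.cos(q[2]),np.sin(q[2]);d=X[:2]-q[:2];print('lug tester',c*d[0]+s*d[1],-s*d[0]+c*d[1])
print(W(q,[(72.5,40,119),(72.5,70,67),(-107,0,80)]))
E
```

```text
[[474.5, 378.9, 11.0], [495.9, 199.6, 11.0], [430.9, 191.8, 11.0], [408.9, 371.1, 11.0], [500.6, 158.7, 80.0], [437.3, 151.1, 80.0], [454.1, 272.1, 62.0], [404.7, 329.4, 119.0]]
[[503.1, 157.8, 80.0], [439.8, 151.9, 80.0], [471.4, 384.0, 11.0], [432.6, 194.8, 11.0]]
[455.59850437 262.00935798 209.04527701] [[-0.7, -0.0], [-0.1, -0.9], [0.3, 0.2], [-0.2, 0.8], [-0.7, -1.1], [-0.2, 0.7], [0.1, -0.1], [0.3, -0.9], [-0.7, 0.4], [1.6, 0.6], [0.1, -1.6], [1.7, -0.4]]
lug tester -23.74603937079069 -9.84700774344317
lug tester -23.109530187995816 10.895232803591844
[[406.5798833  328.74334324 119.        ]
 [376.83056505 324.87319286  67.        ]
 [469.40204073 155.90345624  80.        ]]
```

Run:
```python
from fit import *
def tri(a,b):
    def f(X): return np.r_[proj(T,X)[0]-a,proj(S,X)[0]-b]
    r=least_squares(f,[600,-300,200]);return np.round(r.x),r.fun.round(1)
print('shade',tri((540,172),(387,112)))
for z in(0,150,300): print('vise',z,pix2z(T,(440,380),z).round(),pix2z(T,(425,410),z).round(),pix2z(T,(450,350),z).round())
print('cup',tri((415,240),(382,190)))
```

```text
shade (array([ 609., -363.,  187.]), array([ 0.7,  1.2, -2.2, -0.1]))
vise 0 [ 170. -207.    0.] [ 106. -169.    0.] [ 235. -233.    0.]
vise 150 [ 203. -154.  150.] [ 148. -122.  150.] [ 259. -177.  150.]
vise 300 [ 236. -101.  300.] [189. -74. 300.] [ 283. -121.  300.]
cup (array([ 483., -154.,   37.]), array([ 0.4,  0.7, -1. , -0. ]))
```

Emit:
arm_command([
  [0, 0, -80, 0, 0, 0, -1],
  [287, -218, -90, 0, 0, 12.6, -1],
  [287, -218, -90, 0, 0, 12.6, -1],
  [287, -218, -90, 0, 0, 12.6, -1],
  [287, -218, -90, 0, 0, 12.6, -1],
], grip_force=20)

```text
time_s: 0.72
tcp_pos: [341.1, -352.1, 303.4]
tcp_rot: [[0.992, 0.129, -0.001], [0.129, -0.992, 0.002], [-0.0, -0.002, -1.0]]
force: [0.6, -0.2, 0.1]
width: 41.4
```

```bash
cat > go.py <<'E'
# usage: go.py tx ty tz (tester frame, TCP target) -> tool shift from present pose, and turn to align tool y with -tester x
import sys
from h import *
from scipy.spatial.transform import Rotation as Ro
q=np.array([455.6,262.0,1.700]);c,s=np.cos(q[2]),np.sin(q[2])
o=observe();R=np.array(o['tcp_rot']);p=np.array(o['tcp_pos'])
Rt=np.array([[-s,-c,0],[c,-s,0],[0,0,-1.]]);Rt=np.c_[[s,-c,0],[-c,-s,0],[0,0,-1]]
d=p[:2]-q[:2];print('t',round(o['time_s'],2),'tcp',p.round(1),'tester',[round(c*d[0]+s*d[1],1),round(-s*d[0]+c*d[1],1),round(p[2],1)],'w',round(o['width'],1),'F',np.round(o['force'],1),'q',np.round(o['joint_pos'],2))
print('turn',Ro.from_matrix(R.T@Rt).as_rotvec(degrees=True).round(1))
a=list(map(float,sys.argv[1:]))
for i in range(0,len(a),3):
    t=a[i:i+3];X=np.array([q[0]+c*t[0]-s*t[1],q[1]+s*t[0]+c*t[1],t[2]]);print(t,(R.T@(X-p)).round(1), 'world',X.round(1))
E
python3 go.py 72.5 48 200 -107 0 250
```

```text
t 0.72 tcp [ 341.1 -352.1  303.4] tester [np.float64(-594.2), np.float64(192.7), np.float64(303.4)] w 41.4 F [ 0.6 -0.2  0.1] q [-0.87 -0.17  1.34  0.    1.97  0.57]
turn [-0.1  0.   0. ]
[72.5, 48.0, 200.0] [ 144.9 -666.4  104.8] world [398.7 327.7 200. ]
[-107.0, 0.0, 250.0] [ 192.9 -487.    54.4] world [469.4 155.9 250. ]
```

Emit:
arm_command([
  [75, -300, 10, 0, 0, 0, -1],
  [75, -300, 10, 0, 0, 0, -1],
  [75, -300, 10, 0, 0, 0, -1],
  [75, -300, 10, 0, 0, 0, -1],
  [75, -300, 10, 0, 0, 0, -1],
])

```text
time_s: 1.35
tcp_pos: [376.4, -42.9, 293.7]
tcp_rot: [[0.992, 0.129, -0.0], [0.129, -0.992, 0.002], [-0.0, -0.002, -1.0]]
force: [1.8, -0.8, -0.2]
width: 0.1
```

```bash
python3 go.py 72.5 48 200 -107 0 250
```

```text
t 1.35 tcp [376.4 -42.9 293.7] tester [np.float64(-292.2), np.float64(117.9), np.float64(293.7)] w 0.1 F [ 1.8 -0.8 -0.2] q [-0.21 -0.47  1.59  0.    2.02  1.24]
turn [-0.1  0.  -0. ]
[72.5, 48.0, 200.0] [  69.8 -364.5   94.5] world [398.7 327.7 200. ]
[-107.0, 0.0, 250.0] [ 117.8 -185.1   44.1] world [469.4 155.9 250. ]
```

Emit:
arm_command([
  [60, -290, 60, 0, 0, 0, -1],
  [60, -290, 60, 0, 0, 0, -1],
  [60, -290, 60, 0, 0, 0, -1],
  [60, -290, 60, 0, 0, 0, -1],
  [60, -290, 60, 0, 0, 0, -1],
])

```text
time_s: 1.98
tcp_pos: [397.9, 254.7, 233.4]
tcp_rot: [[0.992, 0.13, -0.001], [0.13, -0.992, 0.002], [-0.001, -0.002, -1.0]]
force: [0.8, -1.4, 0.1]
width: 0.7
```

Emit:
arm_command([
  [10, -75, 35, 0, 0, 0, -1],
  [10, -75, 35, 0, 0, 0, -1],
  [10, -75, 35, 0, 0, 0, -1],
  [10, -75, 35, 0, 0, 0, -1],
])

```text
time_s: 2.48
tcp_pos: [398.6, 329.4, 199.6]
tcp_rot: [[0.992, 0.129, 0.0], [0.129, -0.992, 0.002], [0.0, -0.002, -1.0]]
force: [0.6, -0.4, -0.2]
width: 0.5
```

```bash
python3 go.py 72.5 43 135 72.5 45 122 72.5 57 98 72.5 65 80 72.5 70 68
python3 - <<'E'
from h import *
a=capture('scene')['frame'][180:320,230:370]; b=capture('wrist');save(b,'w1');b=b['frame']
im=np.hstack([cv2.resize(a,(420,420)),cv2.resize(b,(380,285)) if 0 else np.pad(cv2.resize(b,(380,285)),((0,135),(0,0),(0,0)))])
cv2.imwrite('pics/c1.png',im[:,:,::-1])
E
```

```text
t 2.48 tcp [398.6 329.4 199.6] tester [np.float64(74.2), np.float64(47.9), np.float64(199.6)] w 0.5 F [ 0.6 -0.4 -0.2] q [ 0.62 -0.14  1.5   0.    1.78  2.07]
turn [-0.1 -0.  -0. ]
[72.5, 43.0, 135.0] [ 4.8  1.8 64.6] world [403.6 328.4 135. ]
[72.5, 45.0, 122.0] [ 2.8  1.8 77.6] world [401.6 328.1 122. ]
[72.5, 57.0, 98.0] [ -9.2   1.9 101.6] world [389.7 326.6  98. ]
[72.5, 65.0, 80.0] [-17.2   1.9 119.6] world [381.8 325.5  80. ]
[72.5, 70.0, 68.0] [-22.2   1.9 131.6] world [376.8 324.9  68. ]
```

View pics/c1.png

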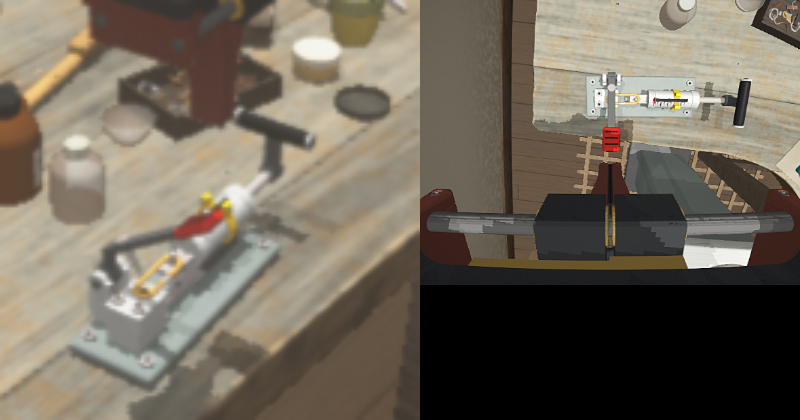

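The wrist view shows the closed fingers in line with the red pad (both at column ~610), and the tester matches the fit. Now I'll press along the arc.

Emit:
arm_command([
  [2, 2, 50, 0, 0, 0, -1],
  [2, 2, 72, 0, 0, 0, -1],
  [0, 2, 80, 0, 0, 0, -1],
  [-4, 2, 90, 0, 0, 0, -1],
  [-9, 2, 100, 0, 0, 0, -1],
])

```text
time_s: 3.2
tcp_pos: [390.7, 326.6, 100.7]
tcp_rot: [[0.992, 0.127, 0.003], [0.127, -0.992, 0.004], [0.004, -0.004, -1.0]]
force: [-0.3, 0.4, 0.3]
width: 0.3
```

```bash
python3 go.py 72.5 65 80 72.5 68 70
```

```text
t 3.2 tcp [390.7 326.6 100.7] tester [np.float64(72.4), np.float64(56.0), np.float64(100.7)] w 0.3 F [-0.3  0.4  0.3] q [ 0.63 -0.15  1.68  0.    1.6   2.07]
turn [-0.2 -0.2 -0.1]
[72.5, 65.0, 80.0] [-9.   0.  20.6] world [381.8 325.5  80. ]
[72.5, 68.0, 70.0] [-12.1   0.1  30.6] world [378.8 325.1  70. ]
```

Emit:
arm_command([
  [-4, 0, 9, 0, 0, 0, -1],
  [-8, 0, 18, 0, 0, 0, -1],
  [-11, 0, 26, 0, 0, 0, -1],
  [-12, 0, 31, 0, 0, 0, -1],
  [-12, 0, 33, 0, 0, 0, -1],
])

```text
time_s: 3.82
tcp_pos: [378.6, 325.1, 67.4]
tcp_rot: [[0.992, 0.128, 0.002], [0.128, -0.992, 0.004], [0.003, -0.004, -1.0]]
force: [-3.0, -2.1, 6.5]
width: 0.6
```

Emit:
arm_command([
  [0, 0, -50, 0, 0, 0, -1],
  [0, 0, -110, 0, 0, 0, -1],
  [0, 0, -150, 0, 0, 0, -1],
  [0, 0, -150, 0, 0, 0, -1],
  [0, 0, -150, 0, 0, 0, -1],
])

```text
time_s: 4.45
tcp_pos: [378.2, 324.5, 216.6]
tcp_rot: [[0.992, 0.128, 0.002], [0.128, -0.992, 0.003], [0.002, -0.003, -1.0]]
force: [0.6, 0.8, -0.8]
width: 0.8
```

```bash
python3 go.py -107 0 61
python3 - <<'E'
from h import *
a=capture('scene')['frame'][180:320,230:370]; c=capture('wrist')
import pickle;pickle.dump(c,open('w2.pkl','wb'))
b=c['frame'][80:220]
b=c['frame']
im=np.hstack([cv2.resize(a,(240,240)),b[:240]])
cv2.imwrite('pics/c2.png',im[:,:,::-1]);print(c['pose'].round(2).tolist(),c['fx'])
E
```

```text
t 4.45 tcp [378.2 324.5 216.6] tester [np.float64(71.9), np.float64(68.7), np.float64(216.6)] w 0.8 F [ 0.6  0.8 -0.8] q [ 0.64 -0.19  1.51  0.    1.81  2.08]
turn [-0.2 -0.1 -0.1]
[-107.0, 0.0, 61.0] [ 68.6 179.3 155.2] world [469.4 155.9  61. ]
[[0.13, -0.95, -0.29, 457.1], [-0.99, -0.12, -0.03, 334.02], [-0.0, 0.29, -0.96, 379.0], [0.0, 0.0, 0.0, 1.0]] 306.7603822591892
```

View pics/c2.png

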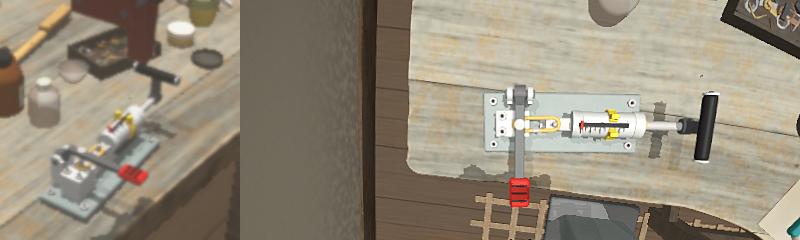

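The lever is down and level in both views. Wrist pixels (after subtracting the 240 offset): bar ends (470,93) and (463,161), pointer (342,125), lugs around (374,125).

Run:
```python
from h import *
import pickle
c=pickle.load(open('w2.pkl','rb'));q=[455.6,262,1.7];C,s=np.cos(1.7),np.sin(1.7)
for n,u,z in(('h1',(470,93),80),('h2',(463,161),80),('ptr',(342,125),62),('mk',(374,125),60),('pad',(280,192),67)):
    X=pix2z(c,u,z);d=X[:2]-q[:2];print(n,X.round(1),(C*d[0]+s*d[1]).round(1),(-s*d[0]+C*d[1]).round(1))
im=cv2.resize(c['frame'][85:170,240:370],None,fx=6,fy=6,interpolation=cv2.INTER_CUBIC);cv2.imwrite('pics/c3.png',im[:,:,::-1])
```

```text
h1 [500.9 159.6  80. ] -107.4 -31.8
h2 [437.4 148.3  80. ] -110.4 32.7
ptr [454.6 271.5  62. ] 9.5 -0.3
mk [459.  238.7  60. ] -23.5 -0.4
pad [379.  324.6  67. ] 71.9 67.9
```

View pics/c3.png

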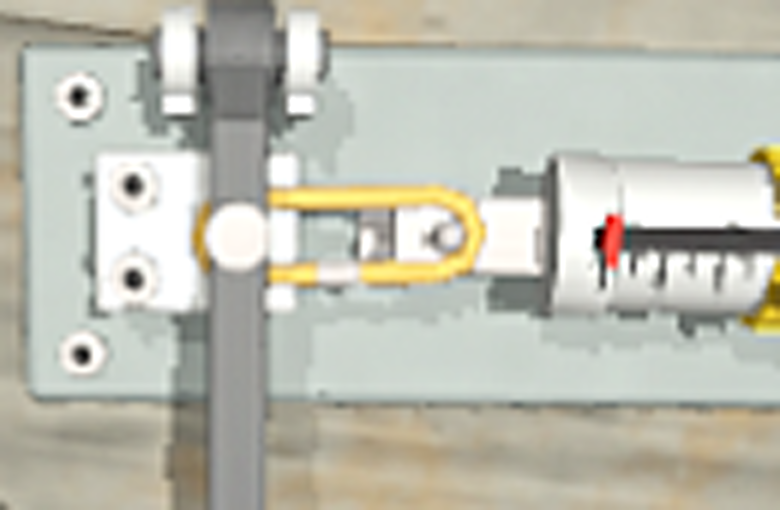

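Emit:
arm_command([
  [69, 180, 0, 0, 0, 0, 0],
  [69, 180, 0, 0, 0, 0, 0],
  [69, 180, 0, 0, 0, 0, 0],
  [69, 180, 50, 0, 0, 0, 0],
  [69, 180, 80, 0, 0, 0, 0],
])

```text
time_s: 5.18
tcp_pos: [468.3, 153.0, 131.0]
tcp_rot: [[0.992, 0.125, -0.005], [0.125, -0.992, 0.001], [-0.005, -0.001, -1.0]]
force: [0.7, 1.2, -1.1]
width: 43.4
```

```bash
python3 go.py -108 0 61
python3 - <<'E'
from h import *
c=capture('wrist')
cv2.imwrite('pics/c4.png',c['frame'][:,:,::-1])
for z in(61,80):print(proj(c,[[469.4,155,z]]))
E
```

```text
t 5.17 tcp [468.3 153.  131. ] tester [np.float64(-109.8), np.float64(1.4), np.float64(131.0)] w 43.4 F [ 0.7  1.2 -1.1] q [ 0.25 -0.2   1.67  0.    1.67  1.69]
turn [-0.1  0.3 -0.2]
[-108.0, 0.0, 61.0] [ 1.8 -1.7 70. ] world [469.5 154.9  61. ]
[[277.55837362 215.27477338]]
[[277.34245533 223.52883988]]
```

View pics/c4.png

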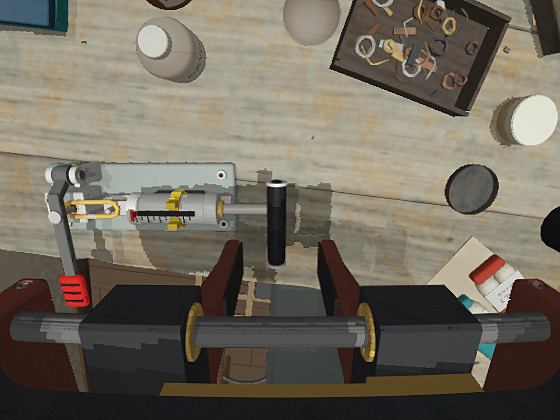

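The bar's middle is at (277,223) and the fit predicted (277.3,223.5), so they agree. I'll descend and grip.

Emit:
arm_command([
  [2, -2, 40, 0, 0.3, -0.2, 0],
  [2, -2, 60, 0, 0.3, -0.2, 0],
  [2, -2, 70, 0, 0.3, -0.2, 0],
  [2, -2, 70, 0, 0.3, -0.2, 0],
  [2, -2, 70, 0, 0.3, -0.2, 0],
])

```text
time_s: 5.85
tcp_pos: [468.4, 155.5, 58.5]
tcp_rot: [[0.992, 0.129, -0.003], [0.129, -0.992, 0.001], [-0.003, -0.001, -1.0]]
force: [-0.6, 0.2, 0.8]
width: 43.9
```

Emit:
arm_command([
  [0, 0, 0, 0, 0, 0, -1],
  [0, 0, 0, 0, 0, 0, -1],
  [0, 0, 0, 0, 0, 0, -1],
  [0, 0, 0, 0, 0, 0, -1],
  [0, 0, 0, 0, 0, 0, -1],
], grip_force=30)

```text
time_s: 6.48
tcp_pos: [468.5, 155.6, 58.7]
tcp_rot: [[0.992, 0.129, -0.003], [0.129, -0.992, 0.001], [-0.003, -0.001, -1.0]]
force: [-0.9, 0.7, 1.1]
width: 13.3
```

```bash
python3 go.py -108 0 61
```

```text
t 6.47 tcp [468.5 155.6  58.7] tester [np.float64(-107.2), np.float64(0.9), np.float64(58.7)] w 13.3 F [-0.9  0.7  1.1] q [ 0.25 -0.17  1.77  0.    1.54  1.69]
turn [-0.1  0.1  0. ]
[-108.0, 0.0, 61.0] [ 0.9  0.8 -2.3] world [469.5 154.9  61. ]
```

Emit:
arm_command([
  [0, 5, 0, 0, 0, 0, -1],
  [0, 10, 0, 0, 0, 0, -1],
  [0, 15, 0, 0, 0, 0, -1],
  [0, 20, 0, 0, 0, 0, -1],
  [0, 22, 0, 0, 0, 0, -1],
])

```text
time_s: 7.1
tcp_pos: [470.9, 135.1, 58.6]
tcp_rot: [[0.992, 0.13, -0.003], [0.13, -0.992, 0.004], [-0.003, -0.005, -1.0]]
force: [-2.4, 9.3, 0.7]
width: 13.2
```

```bash
cat > look.py <<'E'
import sys
from h import *
import pickle
N=sys.argv[1];o=[]
for n in('wrist','top','scene'):
    c=capture(n);pickle.dump(c,open(f'{N}_{n}.pkl','wb'));o.append(c)
C,s=np.cos(1.7),np.sin(1.7)
W=lambda x,y,z:[455.6+C*x-s*y,262+s*x+C*y,z]
tiles=[]
for c,k in zip(o,(6,6,6)):
    u=proj(c,[W(-22,0,62)])[0];x0,y0=int(u[0])-32,int(u[1])-22
    x0=max(0,min(560-64,x0));y0=max(0,min(420-44,y0));print(x0,y0)
    tiles.append(cv2.resize(c['frame'][y0:y0+44,x0:x0+64],None,fx=k,fy=k,interpolation=cv2.INTER_CUBIC))
im=np.vstack([np.hstack(tiles[:2]),np.hstack([tiles[2],cv2.resize(o[0]['frame'],(384,264))])]);cv2.imwrite(f'pics/{N}.png',im[:,:,::-1])
E
python3 go.py -130 0 61; python3 look.py k1
```

```text
t 7.1 tcp [470.9 135.1  58.6] tester [np.float64(-127.8), np.float64(1.1), np.float64(58.6)] w 13.2 F [-2.4  9.3  0.7] q [ 0.21 -0.18  1.78  0.    1.54  1.65]
turn [-0.3  0.2  0.1]
[-130.0, 0.0, 61.0] [ 1.1  2.2 -2.4] world [472.3 133.1  61. ]
67 233
211 227
270 224
```

View pics/k1.png

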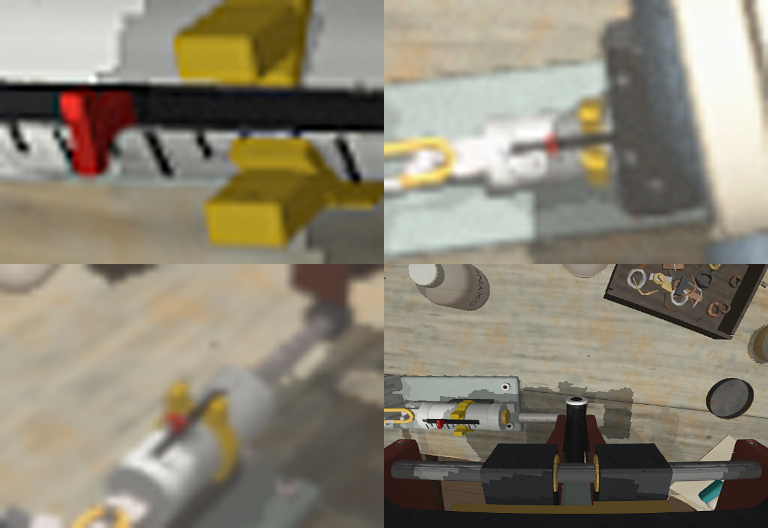

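```bash
cat > meas.py <<'E'
import sys,pickle
from h import *
N=sys.argv[1];a=list(map(float,sys.argv[2:]))  # x0 y0 then tile pts (wrist)
c=pickle.load(open(N+'_wrist.pkl','rb'));C,s=np.cos(1.7),np.sin(1.7)
for i in range(2,len(a),2):
    X=pix2z(c,(a[0]-.5+(a[i]+.5)/6,a[1]-.5+(a[i+1]+.5)/6),63);d=X[:2]-[455.6,262];print((C*d[0]+s*d[1]).round(1),(-s*d[0]+C*d[1]).round(1))
E
python3 meas.py k1 67 233 85 132 215 58 248 222
```

```text
-10.9 -0.8
-25.8 -8.8
-25.9 8.8
```

Both lugs come out at x −25.8 and symmetric, and the pointer is at −10.9. That matches the bar's −127.8 + 117, so about 15 mm is left to draw. The 9.3 N force shows the link is taut.

Emit:
arm_command([
  [0, 5, 0, 0, 0, 0, -1],
  [0, 9, 0, 0, 0, 0, -1],
  [0, 12, 0, 0, 0, 0, -1],
  [0, 14, 0, 0, 0, 0, -1],
  [0, 14, 0, 0, 0, 0, -1],
])

```text
time_s: 7.88
tcp_pos: [472.3, 123.8, 58.6]
tcp_rot: [[0.991, 0.131, -0.004], [0.131, -0.991, 0.01], [-0.003, -0.01, -1.0]]
force: [-1.4, 13.0, 0.4]
width: 13.0
```

```bash
python3 go.py -142.8 1 58.5
```

```text
t 7.88 tcp [472.3 123.8  58.6] tester [np.float64(-139.2), np.float64(1.2), np.float64(58.6)] w 13.0 F [-1.4 13.   0.4] q [ 0.18 -0.18  1.79  0.01  1.54  1.62]
turn [-0.6  0.2  0.1]
[-142.8, 1.0, 58.5] [0.2 3.6 0. ] world [473.  120.3  58.5]
```

Emit:
arm_command([
  [0, 4, 0, 0, 0, 0, -1],
  [0, 6, 0, -0.5, 0, 0, -1],
  [0, 6, 0, -0.5, 0, 0, -1],
  [0, 6, 0, -0.5, 0, 0, -1],
])

```text
time_s: 8.38
tcp_pos: [472.7, 120.8, 58.5]
tcp_rot: [[0.991, 0.133, -0.004], [0.133, -0.991, 0.007], [-0.003, -0.008, -1.0]]
force: [-1.9, 13.1, -0.6]
width: 13.2
```

```bash
python3 go.py -142.8 1 58.5; python3 look.py k2
```

```text
t 8.38 tcp [472.7 120.8  58.5] tester [np.float64(-142.2), np.float64(1.3), np.float64(58.5)] w 13.2 F [-1.9 13.1 -0.6] q [ 0.17 -0.18  1.79  0.01  1.54  1.61]
turn [-0.5  0.1  0.3]
[-142.8, 1.0, 58.5] [0.3 0.6 0. ] world [473.  120.3  58.5]
44 231
211 227
270 224
```

View pics/k2.png

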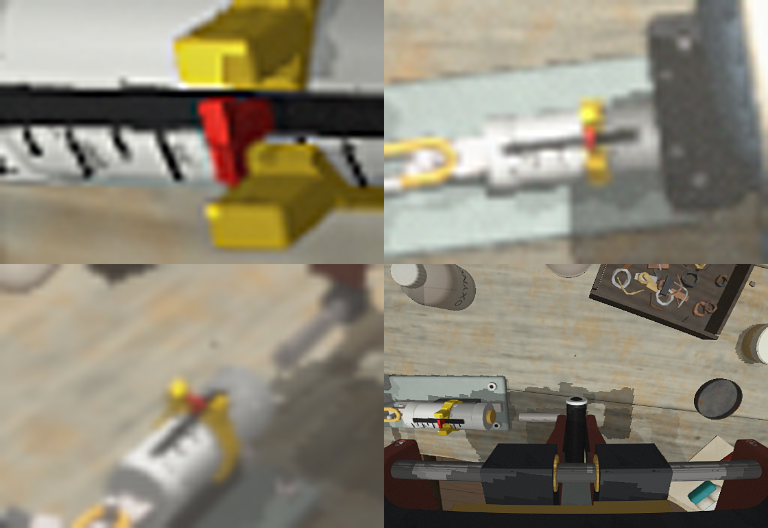

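```bash
python3 meas.py k2 44 231 222 140 215 60 247 225
```

```text
-25.1 -0.5
-26.1 -9.1
-25.8 8.8
```

The pointer is 0.9 mm short, inside the ±4 mm window. I'll do one small trim that also serves as the settling hold.

Emit:
arm_command([
  [0, 3.5, 0, 0, 0, 0, -1],
  [0, 3.5, 0, 0, 0, 0, -1],
  [0, 3.5, 0, 0, 0, 0, -1],
  [0, 3.5, 0, 0, 0, 0, -1],
  [0, 3.5, 0, 0, 0, 0, -1],
])

```text
time_s: 9.15
tcp_pos: [472.7, 120.4, 58.5]
tcp_rot: [[0.991, 0.135, -0.004], [0.135, -0.991, 0.014], [-0.002, -0.014, -1.0]]
force: [-1.1, 14.3, 0.2]
width: 13.3
```

```bash
python3 go.py -142.8 1 58.5; python3 look.py k3; python3 go.py
python3 - <<'E'
from h import *
c=capture('wrist'); f=c['frame'].astype(int)[225:280,40:130]
m=(f[...,0]>140)&(f[...,1]<60)&(f[...,2]<70);y=(f[...,0]>150)&(f[...,1]>120)&(f[...,2]<60)
for k in(m,y): print(k.sum(),np.argwhere(k).mean(0)+[225,40])
import pickle
f=pickle.load(open('k2_wrist.pkl','rb'))['frame'].astype(int)[225:280,40:130]
m=(f[...,0]>140)&(f[...,1]<60)&(f[...,2]<70);y=(f[...,0]>150)&(f[...,1]>120)&(f[...,2]<60)
for k in(m,y): print('k2',k.sum(),np.argwhere(k).mean(0)+[225,40])
E
```

```text
t 9.15 tcp [472.7 120.4  58.5] tester [np.float64(-142.7), np.float64(1.3), np.float64(58.5)] w 13.3 F [-1.1 14.3  0.2] q [ 0.17 -0.18  1.79  0.01  1.54  1.6 ]
turn [-0.8  0.1  0.3]
[-142.8, 1.0, 58.5] [0.3 0.1 0. ] world [473.  120.3  58.5]
44 231
211 227
270 224
t 9.3 tcp [472.7 120.4  58.5] tester [np.float64(-142.7), np.float64(1.3), np.float64(58.5)] w 13.4 F [-1.  14.3  0.1] q [ 0.17 -0.18  1.79  0.01  1.54  1.6 ]
turn [-0.8  0.1  0.3]
49 [253.04081633  80.85714286]
283 [245.38162544  85.67491166]
k2 44 [253.65909091  79.93181818]
k2 297 [246.44444444  85.58922559]
```

```bash
python3 -c "
from station import *
print(finish_job())"
```

```text
the job is handed in; nothing more can be done
None
```

I latched the keeper, drew the T-handle until the pointer stood between the lugs, and handed the job in at about 9.3 s while still holding it. `finish_job()` gives no verdict, so the result below rests on my own checks.

- **Keeper:** I pressed the red pad down along its arc with closed fingers. After I lifted away, the scene and wrist views showed the lever level and staying down. I didn't measure it again later.
- **Draw:** I gripped the bar from above at 30 N and pulled straight out, about 35 mm in all. The marker moved with the tube by about 2.5 mm, well under the 12 mm limit.
- **Pointer:** A wrist picture before the last trim put it 0.9 mm short of the marker. After the trim, the arm's position puts it at x about −25.7 mm with the marker at about −25.9 mm, so within about 0.5 mm. That final figure is not from a newly viewed picture.
- **Load:** The pull was steady at 14.3 N on the tool, with the bar between the fingers at 13.3 mm. I had no direct reading of the force on the keeper's pin.
- **Bystanders:** I never came near the flux pot, charcoal or blue tin, but I didn't measure their positions afterwards.

No checks failed. The closed width read slightly under the bar's stated 14 mm, and I viewed 10 pictures, all within budget.

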